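Change the grease cartridge of a bench lubricator

TASK

The spent orange cartridge is caught down in the lubricator's push-push bay: press it gently until you feel the stop and let go, so that it springs up, then lift it out and put it in the grey return tray. Then take the blue full cartridge from the rack, stand it in the bay and push it gently down to the stop so that the catch holds it when you let go. Never press harder than about 20 N, and leave the yellow cartridge and the loose machine parts where they are.

Things in the scene. Friction and masses are not known exactly. Their poses are not given: they have to be found in the camera images.
- lubricator: Grease lubricator fixed to the bench: dark blue box 124 (x) x 110 (y) x 100 mm high. A cartridge well opens at the centre of its flat top, sides along the box's axes, 34 mm in x by 44 mm in y (2 mm room on each side of a cartridge). In the well a sprung cradle carries the cartridge. More than 32 N on the cradle, or 45 N on the rim, damages it. Origin: centre of its underside, z up.
- bay_mouth (a point): Centre of the well's mouth, in the plane of the lubricator's flat top, 100 mm above the bench; axes as the lubricator's. The mouth has a bright 4 mm bevel all round that leads a cartridge in.
- cradle_rest (a point): Fixed mark on the well's axis, 52 mm above the bench: about where the cradle's top is at its upper rest. There a cartridge's top stands 27 to 33 mm above the box's top. Pushing down from it takes about 4 N, growing to 8 N near the stop. When the catch lets go, the cradle rises here by itself in about half a second.
- catch_stop (a point): Fixed mark on the well's axis, 24 mm above the bench: about where the cradle's top meets a hard rubber stop (10-20 N per mm). Height differs by unit: feel for it at about 10 mm/s until the push rises to 14-20 N; the catch acts only in about the last 1 mm. Let go there: it rises 4-8 mm and is held (cartridge top 3-13 mm over the box; -1 to 5 at the stop); push again and let go: it is freed.
- spent_cartridge: Spent cartridge: orange block with a black band and a flat top, 30 mm in its own x, 40 mm in y, 78 mm high, about 0.16 kg, at the start held down in the well, its axes along the lubricator's. Only when sprung up does it stand proud enough to be gripped, across its 30 mm; then its lower 45 to 51 mm are still in the well. Origin: centre of its underside, z up.
- spent_cartridge_mid (a point): Centre of the spent cartridge, 39 mm above its underside.
- full_cartridge: Full cartridge: blue block with a white band and a flat top, 30 mm in its own x, 40 mm in y, 78 mm high, about 0.16 kg, standing upright in one of the rack's two compartments, its axes about along the rack's. Either way round fits the bay. Origin: centre of its underside, z up.
- return_tray: Return tray fixed to the bench: open grey plastic tray 150 (x) x 170 (y) mm, walls 5 mm thick and 30 mm high, inner floor 5 mm above the bench. Origin: centre of its underside, z up. The spent cartridge may stand or lie in it.
- rack: Cartridge rack fixed to the bench: open aluminium tray 70 (x) x 170 (y) mm, walls 5 mm thick and 22 mm high, inner floor 5 mm above the bench, divided across the middle into two compartments, one at +y and one at -y. Origin: centre of its underside, z up.
- other_cartridge: Another cartridge of the same shape (30 x 40 x 78 mm, 0.16 kg) but yellow with a black band, a different grade of grease, standing in the other compartment of the rack. Leave it alone. Origin: centre of its underside, z up.
- steel_gear: Bystander: bright steel spur gear lying flat, 96 mm across, 22 mm high. Origin: centre of its underside.
- black_gear: Bystander: black spur gear lying flat, 68 mm across, 30 mm high. Origin: centre of its underside.
- bronze_bush: Bystander: bronze bush standing on end, 52 mm across, 32 mm high. Origin: centre of its underside.
- pulley: Bystander: bronze V-pulley lying flat, 80 mm across, 34 mm high. Origin: centre of its underside.
- bearing_block: Bystander: dark blue bearing block with a cradle on top, 50 x 100 x 50 mm. Origin: centre of its underside.
- wrench: Bystander: steel wrench lying flat to the robot's left. Origin: at its underside.
Not all that is in view belongs to the job. Of the things like the spent_cartridge, leave any that is pink or turquoise; of the rest the smaller one is meant.

How it is judged (in metres and radians):
On the way, in this order (a step that is already met when the one before it is completed fails the run):
1. the spent cartridge has sprung up in the bay and nothing is gripping or pressing it (x of spent_cartridge in the frame of lubricator between -0.005 and 0.005 m and y of spent_cartridge in the frame of lubricator between -0.005 and 0.005 m and z of spent_cartridge in the frame of lubricator between 0.045 and 0.06 m and angle between spent_cartridge's own z axis and vertical below 0.12 rad and contact force between spent_cartridge and the fingers below 0.1 N), for 0.2 s.
2. the spent cartridge rests in the return tray, let go (x of spent_cartridge_mid in the frame of return_tray between -0.072 and 0.072 m and y of spent_cartridge_mid in the frame of return_tray between -0.082 and 0.082 m and z of spent_cartridge_mid in the frame of return_tray below 0.055 m and linear speed of spent_cartridge below 0.03 m/s and contact force between spent_cartridge and the fingers below 0.1 N), for 0.2 s.
At the end, for the whole second after the job is handed in: The blue cartridge is in the bay (within 5 mm of its axis), held down by the catch its top 2 mm below to 17 mm above the lubricator's top, at rest. The orange cartridge stands or lies inside the return tray, its centre within the walls and under 55 mm above the tray's underside, at rest and let go (all of step 2 and x of full_cartridge in the frame of lubricator between -0.005 and 0.005 m and y of full_cartridge in the frame of lubricator between -0.005 and 0.005 m and z of full_cartridge in the frame of lubricator between 0.02 and 0.039 m and linear speed of full_cartridge below 0.02 m/s); the robot touches nothing.
It fails at once if a cartridge in the well is pressed on the lubricator's cradle with more than 32 N ((contact force between spent_cartridge and lubricator above 32 N and z of spent_cartridge in the frame of lubricator below 0.06 m) or (contact force between full_cartridge and lubricator above 32 N and z of full_cartridge in the frame of lubricator below 0.06 m)).
It fails at once if a cartridge hits or presses any part of the lubricator with more than 45 N (contact force between any of spent_cartridge, full_cartridge and lubricator above 45 N).
It fails at once if the yellow cartridge, a gear, the bush, the pulley, the bearing block or the wrench is shifted by more than 25 mm (distance of any of other_cartridge, steel_gear, black_gear, bronze_bush, pulley, bearing_block, wrench from where it was at the start of the episode above 0.025 m).
It also fails if it takes over 72 s, if anything falls off the work surface, if the arm or the gripper's body presses on something with over 40 N, if the wrist force passes 120 N, or if a joint passes its speed limit or range.

ROBOT

A 6-joint arm with a two-finger parallel gripper is mounted at the origin on the work surface. World frame = base frame: x ahead of the robot, y to its left, z up, the work surface at z = 0. Lengths are in mm, angles in rad, forces in N, time in s.
With the tool pointing down it reaches from about 300 to 775 mm from the base axis. Payload 14.6 kg.
Tool frame: the origin (TCP) lies midway between the tips of the shut fingers; the grasp point (between the pads) lies 19 mm behind it; z points along the fingers, y is the line along which they close (so a half turn about z gives the same grasp; the last joint's range is limited). The gripper opens to 94 mm and grips with 3 to 60 N. Pads are 16 mm wide; open, the fingers measure 119 mm over their backs; the gripper's body (75 mm by 177 mm) begins 78 mm behind the grasp point.
Start: joints at [1.112, 0.3, 1.521, -0, 1.321, -0.067], TCP at [210.015, 508.314, 205.446] pointing down, gripper open.
Joint ranges: [-3.03, 3.03], [-0.79, 2.21], [0.23, 2.52], [-1.04, 4.18], [0, 3.07], [-2.55, 2.55]. Speed limits (rad/s): [2.22, 2.22, 2.57, 3.14, 3.14, 3.14].

INTERFACE

Orientations are given as [roll, pitch, yaw] about the fixed x, y, z axes, in that order (R = Rz(yaw) Ry(pitch) Rx(roll)).
In Python, from cell import manip, camera gives the robot as it stands.
- The arm moves only by the tool move_arm, never from a script. Its arguments are lists of equal length, an entry for each row: "dp": the shift along the world's x, y, z in mm, a list of three; "rotation": the turn, a rotation vector about the world's x, y, z in rad, a list of three; "hand": the opening, from 0 (shut) to 1 (fully open). A call has 1 to 10 rows; each row shifts and turns the commanded pose from where the row before left it; what a row does not reach is not made up. A row lasts 1/8 s, in which the tool goes at most 62.5 mm and 10.7 degrees, less where a joint would pass 70% of its speed; a pose out of reach is approached as far as the arm can. A call with a gripper value outside its range is refused whole. The fingers move at their own pace and stop on an object; "newtons" is the grip in N (left out, the last holds). Time passes only in rows, so rows that do not move let the fingers close. It gives the time, the measured TCP pose, the force, the opening and the grip force at its end, in the units of the state.
- manip.read_state(): the state, without advancing time (a new reading comes with each control period).
- camera(name): name is "scene" or "top" or "wrist"; returns a dict with "image" (384x512x3 uint8, red, green, blue), "fx", "fy", "cx", "cy" (pixels), "k1" (the pictures are not rectified: a ray, as slopes to the right and down, at radius r is drawn at 1 + k1 r^2 times it, then the intrinsics apply), "R" (3x3) and "t" (3): a world point X has camera coordinates R X + t; the wrist camera has in their place "mount" (4x4, takes a point from camera to tool coordinates, whose origin is the TCP and whose axes are the flange's). Camera axes: x right, y down, z forward; pixel columns grow to the right and rows downward; lengths in mm; the calibration is good to about 2 mm. A picture is of the moment at which its call begins: read the wrist's pose just before it. There is no depth.
- manip.sign_off(): hands the job in; it is judged then, once.
The state is a dict: "clock": time; "joints": joint angles; "qd": joint speeds; "effort": joint torques, N m; "eef_pos": TCP position; "eef_rot": TCP orientation; "wrist_force": force on the tool from outside, world axes, zero at the start; "moment": the same for the moment, N m; "finger_gap": finger opening in mm; "finger_force": force on a finger pad.
Only numpy, scipy, OpenCV 4.12 (cv2) and the standard library are available. Lean on these libraries where they do the work, as an engineer would, in place of code of your own. Each camera call takes 0.05 s, during which the arm holds its last target. There are 200 camera calls.

## Working session

There is one attempt and no reset: what is moved stays moved. The work goes in short steps, Python scripts to look and compute and a tool call to move; the robot and the scene stay as the last step left them, time stands still between calls to the robot, and variables do not carry over. Pictures are saved under pics/ and viewed, at most 10 in all, crops included, and the job is handed in when it is done.

Besides the shell and the picture viewer there is one more tool, called after "Emit:" as name(argument=value, ...), one argument or row to a line, values as JSON. move_arm: Moves the arm, as the interface text tells. Its arguments: {"type":"object","properties":{"dp":{"type":"array","items":{"type":"array","items":{"type":"number"}}},"rotation":{"type":"array","items":{"type":"array","items":{"type":"number"}}},"hand":{"type":"array","items":{"type":"number"}},"newtons":{"type":"number"}},"required":["dp","rotation","hand"]}

```bash
mkdir -p pics; cat > h.py <<'E'
import numpy as np, cv2
from cell import manip, camera
from scipy.spatial.transform import Rotation as Ro
def snap(n,f=None):
    s=manip.read_state(); c=camera(n)
    if n=="wrist":
        M=np.array(c["mount"]); Rt=Ro.from_euler('xyz',s["eef_rot"]).as_matrix()
        Rc=Rt@M[:3,:3]; pc=Rt@M[:3,3]+np.array(s["eef_pos"])
        c["R"]=Rc.T; c["t"]=-Rc.T@pc
    if f: cv2.imwrite(f,c["image"][:,:,::-1])
    return c
def ray(c,uv):
    d=np.array([(uv[0]-c["cx"])/c["fx"],(uv[1]-c["cy"])/c["fy"]]); p=d.copy()
    for _ in range(20): p=d/(1+c["k1"]*(p@p))
    R=np.array(c["R"]); return -R.T@np.array(c["t"]), R.T@np.array([p[0],p[1],1])
def onz(c,uv,z):
    o,d=ray(c,uv); return o+d*(z-o[2])/d[2]
def proj(c,X):
    q=np.array(c["R"])@X+np.array(c["t"]); p=q[:2]/q[2]; p=p*(1+c["k1"]*(p@p)); return p[0]*c["fx"]+c["cx"],p[1]*c["fy"]+c["cy"]
E
python3 - <<'E'
from h import *
a=snap("scene"); b=snap("top")
im=np.hstack([a["image"],b["image"]])[:,:,::-1]
cv2.imwrite("pics/a.png",a["image"][:,:,::-1]);cv2.imwrite("pics/b.png",b["image"][:,:,::-1])
for c in(a,b): print(-np.array(c["R"]).T@c["t"],c["fx"],c["k1"])
print(manip.read_state())
E
```

```text
[ 859.58163909 -491.62764195 1095.87153295] 443.12606602369647 0.0168683545716316
[ 490.67401645   48.07141701 1397.64284054] 402.5884394984993 0.03932245554315285
{'clock': 0.1, 'joints': array([ 1.11239095e+00,  3.00385333e-01,  1.52150983e+00, -5.02045439e-06,
        1.32069618e+00, -6.65859277e-02]), 'qd': array([ 0.00063176, -0.00113898,  0.00017902,  0.00022676,  0.00083395,
        0.00034519]), 'effort': array([ 5.97477924e-05, -5.32649159e+01, -3.53278649e+01,  7.08675664e-02,
        2.35582731e-02, -9.02767397e-05]), 'eef_pos': array([209.92322079, 508.11252229, 204.96351534]), 'eef_rot': array([-3.14059585e+00, -6.15973063e-05,  2.74977442e+00]), 'wrist_force': array([ 0.34906759, -0.08708964, -0.43090379]), 'moment': array([-0.02263598,  0.05347041,  0.04869382]), 'finger_force': 0.0, 'finger_gap': 93.8034779815721}
```

View pics/a.png

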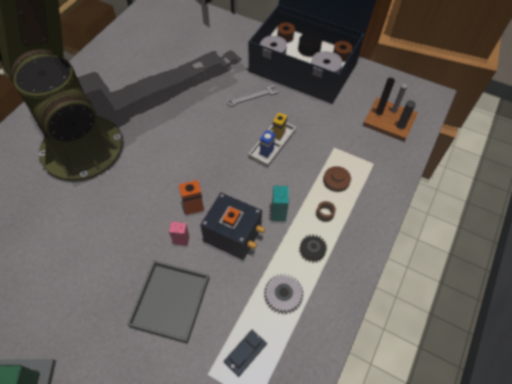

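View pics/b.png

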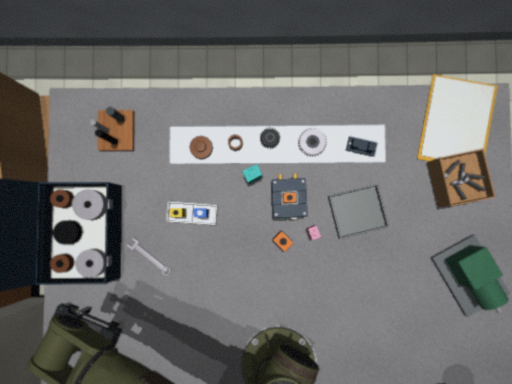

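Scene view: the robot is at upper left. The lubricator with the orange top in it is at about (232,222), the rack with blue and yellow is at (272,142), and the tray is at (170,302). A larger orange decoy stands at (191,196). In the top view the lubricator is at (289,198), the blue cartridge at (202,213), yellow at (177,212), the tray at (357,212) and the decoy at (283,241).

```bash
cat > m.py <<'E'
from h import *
c=snap("top"); im=c["image"]; hsv=cv2.cvtColor(im,cv2.COLOR_RGB2HSV)
def blob(lo,hi,roi,z,name,fill=True):
    m=cv2.inRange(hsv,lo,hi); k=np.zeros_like(m); x0,y0,x1,y1=roi; k[y0:y1,x0:x1]=m[y0:y1,x0:x1]
    if fill:k=cv2.morphologyEx(k,cv2.MORPH_CLOSE,np.ones((5,5)))
    cs=cv2.findContours(k,cv2.RETR_EXTERNAL,cv2.CHAIN_APPROX_NONE)[0]; q=max(cs,key=cv2.contourArea)
    P=np.array([onz(c,p[0],z)[:2] for p in q],np.float32); print(name,cv2.boundingRect(q),cv2.minAreaRect(P))
blob((2,120,80),(18,255,255),(275,185,305,210),108,"spent")
blob((100,60,10),(130,255,110),(262,168,315,228),100,"lub")
blob((100,100,90),(125,255,255),(190,200,215,225),78,"blue")
blob((18,120,90),(35,255,255),(165,200,190,225),78,"yellow")
blob((2,120,80),(18,255,255),(270,228,296,255),78,"decoy")
for p in [(289,198),(300,180),(350,195),(357,212),(335,230),(172,206),(283,225)]: print(p,im[p[1],p[0]],hsv[p[1],p[0]])
big=cv2.resize(im[160:260,155:400],None,fx=3.2,fy=3.2,interpolation=cv2.INTER_CUBIC); cv2.imwrite("pics/c.png",big[:,:,::-1])
E
python3 m.py
```

```text
spent (283, 193, 13, 10) ((558.119384765625, -35.20616149902344), (38.414005279541016, 28.87468910217285), 89.64962005615234)
lub (272, 191, 7, 2) ((578.19189453125, 9.22917366027832), (19.357667922973633, 3.235623359680176), 89.64764404296875)
blue (194, 208, 13, 10) ((511.59954833984375, 255.116943359375), (41.90824508666992, 27.480051040649414), 83.34292602539062)
yellow (170, 209, 13, 8) ((512.5928955078125, 333.8586730957031), (39.6948127746582, 22.950040817260742), 89.6605224609375)
decoy (273, 232, 20, 19) ((418.76885986328125, -13.738056182861328), (55.02138137817383, 39.167633056640625), 44.710445404052734)
(289, 198) [61 60 58] [20 13 61]
(300, 180) [ 88  96 107] [107  45 107]
(350, 195) [135 138 138] [ 90   6 138]
(357, 212) [135 139 137] [ 75   7 139]
(335, 230) [118 119 119] [ 90   2 119]
(172, 206) [222 226 228] [100   7 228]
(283, 225) [133 133 135] [120   4 135]
```

View pics/c.png

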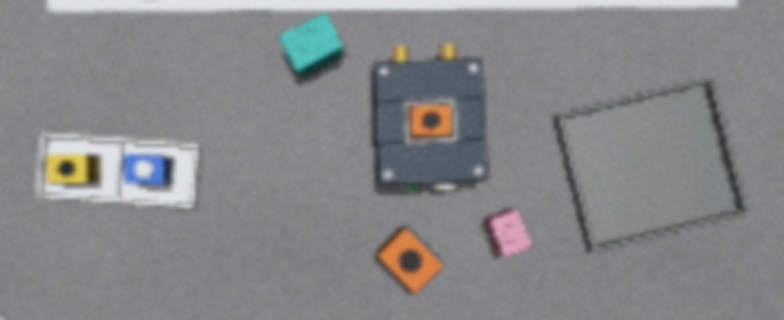

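The zoomed crop gives the lubricator corner screws at crop (384,71), (473,68), (387,174) and (478,170). The tray corners are (555,117), (708,82), (742,210) and (589,249), and the rack lies along (45,133)-(197,143).

```bash
python3 - <<'E'
from h import *
c=snap("top")
f=lambda q,z:onz(c,(155+(q[0]-1)/3.2,160+(q[1]-1)/3.2),z)[:2].round(1)
L=[f(q,100) for q in [(384,71),(473,68),(387,174),(478,170)]]
print(np.mean(L,0),L)
T=[f(q,30) for q in [(555,117),(708,82),(742,210),(589,249)]]
print(np.mean(T,0),T)
print("blue",f((145,169),78),"spent",f((431,120),108),"yellow",f((67,168),78),"rack",[f(q,22) for q in [(45,133),(197,143),(36,197),(194,207)]])
E
```

```text
[558.9  -36.35] [array([609.4,  10. ]), array([611.8, -79.7]), array([505.4,   7.8]), array([509. , -83.5])]
[ 515.175 -269.525] [array([ 565.7, -172.6]), array([ 601.7, -333.7]), array([ 466.8, -365.9]), array([ 426.5, -205.9])]
blue [512.1 255. ] spent [559.1 -36.4] yellow [513.6 335.1] rack [array([552.2, 371.1]), array([540.5, 208.2]), array([483.9, 380.1]), array([472.3, 211.4])]
```

Emit:
move_arm(
  dp=[
    [30,-48,3],
    [30,-48,3],
    [30,-48,3],
    [30,-48,3],
    [30,-48,3],
    [30,-48,3],
    [30,-48,3],
    [30,-48,3],
    [30,-48,3],
    [30,-48,3],
  ],
  rotation=[
    [0,0,-0.115],
    [0,0,-0.115],
    [0,0,-0.115],
    [0,0,-0.115],
    [0,0,-0.115],
    [0,0,-0.115],
    [0,0,-0.115],
    [0,0,-0.115],
    [0,0,-0.115],
    [0,0,-0.115],
  ],
  hand=[0,0,0,0,0,0,0,0,0,0],
)

```text
clock: 1.45
eef_pos: [510.7, 26.5, 235.6]
eef_rot: [3.141, -0.0, 1.596]
wrist_force: [1.3, 0.8, 0.6]
finger_gap: 0.3
finger_force: 0.0
```

Emit:
move_arm(
  dp=[
    [24,-32,0],
    [25,-32,0],
    [0,0,0],
    [0,0,0],
  ],
  rotation=[
    [0,0,0],
    [0,0,0],
    [0,0,0],
    [0,0,0],
  ],
  hand=[0,0,0,0],
)

```text
clock: 1.95
eef_pos: [558.7, -35.3, 235.2]
eef_rot: [-3.141, -0.0, 1.6]
wrist_force: [-0.0, 0.3, -0.9]
finger_gap: 0.3
finger_force: 0.0
```

```bash
python3 - <<'E'
from h import *
c=snap("wrist","pics/w1.png"); s=manip.read_state(); print(s["eef_pos"],s["eef_rot"],s["wrist_force"],s["finger_gap"],s["clock"])
print(proj(c,np.array([559,-36,100])),-c["R"].T@c["t"])
E
```

```text
[558.59944671 -34.94573023 235.44019725] [-3.14138192e+00 -1.82862447e-04  1.60043570e+00] [-0.96683845  0.84359055  0.0678436 ] 0.30398238140233286 2.0
(np.float64(252.23455274726825), np.float64(184.79045149386545)) [556.56924206  42.89354803 414.63799159]
```

View pics/w1.png

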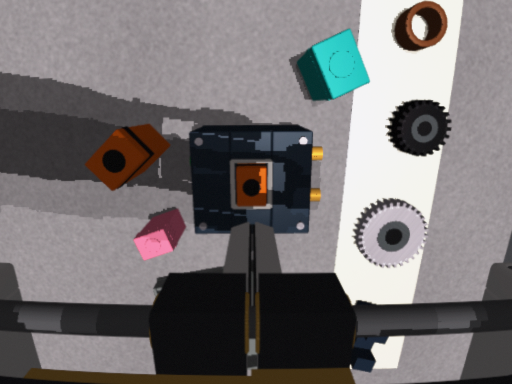

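The wrist view shows the mouth centred at about (251,184), and my estimate projected to (252,185), so the position agrees. Descending now.

Emit:
move_arm(
  dp=[
    [0,-1,-30],
    [0,0,-30],
    [0,0,-30],
    [0,0,-18],
    [0,0,0],
    [0,0,-2],
    [0,0,-2],
    [0,0,-2],
  ],
  rotation=[
    [0,0,0],
    [0,0,0],
    [0,0,0],
    [0,0,0],
    [0,0,0],
    [0,0,0],
    [0,0,0],
    [0,0,0],
  ],
  hand=[0,0,0,0,0,0,0,0],
)

```text
clock: 3.0
eef_pos: [559.2, -36.7, 121.8]
eef_rot: [3.141, 0.0, 1.6]
wrist_force: [-0.6, 0.3, 0.1]
finger_gap: 0.6
finger_force: 0.0
```

Emit:
move_arm(
  dp=[
    [0,0,-1.5],
    [0,0,-1.5],
    [0,0,-1.5],
    [0,0,0],
  ],
  rotation=[
    [0,0,0],
    [0,0,0],
    [0,0,0],
    [0,0,0],
  ],
  hand=[0,0,0,0],
)

```text
clock: 3.5
eef_pos: [559.0, -36.7, 116.8]
eef_rot: [-3.141, -0.0, 1.6]
wrist_force: [0.6, 0.7, 0.4]
finger_gap: 0.1
finger_force: 0.0
```

Emit:
move_arm(
  dp=[
    [0,0,-1.5],
    [0,0,-1.5],
    [0,0,-1.5],
    [0,0,-1.5],
    [0,0,0],
  ],
  rotation=[
    [0,0,0],
    [0,0,0],
    [0,0,0],
    [0,0,0],
    [0,0,0],
  ],
  hand=[0,0,0,0,0],
)

```text
clock: 4.12
eef_pos: [559.1, -36.7, 111.1]
eef_rot: [3.141, 0.0, 1.6]
wrist_force: [-0.7, -0.3, 4.3]
finger_gap: 0.3
finger_force: 1.6
```

Emit:
move_arm(
  dp=[
    [0,0,-1.2],
    [0,0,-1.2],
    [0,0,-1.2],
    [0,0,0],
  ],
  rotation=[
    [0,0,0],
    [0,0,0],
    [0,0,0],
    [0,0,0],
  ],
  hand=[0,0,0,0],
)

```text
clock: 4.62
eef_pos: [559.2, -36.7, 107.8]
eef_rot: [3.141, 0.0, 1.6]
wrist_force: [-0.4, 0.6, 6.0]
finger_gap: 0.2
finger_force: 3.1
```

Emit:
move_arm(
  dp=[
    [0,0,-1],
    [0,0,-1],
    [0,0,0],
  ],
  rotation=[
    [0,0,0],
    [0,0,0],
    [0,0,0],
  ],
  hand=[0,0,0],
)

```text
clock: 5.0
eef_pos: [559.3, -36.7, 105.9]
eef_rot: [3.141, 0.0, 1.6]
wrist_force: [-1.6, 0.2, 6.5]
finger_gap: 0.4
finger_force: 3.4
```

Emit:
move_arm(
  dp=[
    [0,0,-1],
    [0,0,-0.5],
    [0,0,0],
  ],
  rotation=[
    [0,0,0],
    [0,0,0],
    [0,0,0],
  ],
  hand=[0,0,0],
)

```text
clock: 5.38
eef_pos: [559.4, -36.7, 104.6]
eef_rot: [3.14, 0.0, 1.6]
wrist_force: [-0.7, -0.0, 8.3]
finger_gap: 0.5
finger_force: 4.2
```

Emit:
move_arm(
  dp=[
    [0,0,-0.5],
    [0,0,0],
  ],
  rotation=[
    [0,0,0],
    [0,0,0],
  ],
  hand=[0,0],
)

```text
clock: 5.62
eef_pos: [559.7, -36.8, 104.6]
eef_rot: [3.139, 0.0, 1.6]
wrist_force: [-1.9, 0.7, 12.0]
finger_gap: 0.7
finger_force: 6.0
```

Emit:
move_arm(
  dp=[
    [0,0,-0.5],
    [0,0,0],
  ],
  rotation=[
    [0,0,0],
    [0,0,0],
  ],
  hand=[0,0],
)

```text
clock: 5.88
eef_pos: [560.0, -36.8, 104.6]
eef_rot: [3.139, 0.0, 1.6]
wrist_force: [-2.5, 1.1, 15.8]
finger_gap: 0.4
finger_force: 7.8
```

Emit:
move_arm(
  dp=[
    [0,0,20],
    [0,0,30],
    [0,0,20],
    [0,0,0],
    [0,0,0],
    [0,0,0],
    [0,0,0],
    [0,0,0],
  ],
  rotation=[
    [0,0,0],
    [0,0,0],
    [0,0,0],
    [0,0,0],
    [0,0,0],
    [0,0,0],
    [0,0,0],
    [0,0,0],
  ],
  hand=[0,0,0,1,1,1,1,1],
)

```text
clock: 6.88
eef_pos: [559.0, -36.7, 172.6]
eef_rot: [-3.141, -0.0, 1.6]
wrist_force: [-0.2, -0.1, -0.4]
finger_gap: 46.9
finger_force: 0.0
```

```bash
python3 - <<'E'
from h import *
c=snap("wrist","pics/w2.png"); s=manip.read_state(); print(s["eef_pos"],s["finger_gap"],s["clock"])
hsv=cv2.cvtColor(c["image"],cv2.COLOR_RGB2HSV); m=cv2.inRange(hsv,(2,120,60),(18,255,255))
for q in cv2.findContours(m,cv2.RETR_EXTERNAL,cv2.CHAIN_APPROX_NONE)[0]:
    if cv2.contourArea(q)>150: print(cv2.boundingRect(q),[ (round(float(v),1)) for v in np.ravel(cv2.minAreaRect(np.array([onz(c,p[0],130)[:2] for p in q],np.float32))[0])])
E
```

```text
[558.98935803 -36.70124678 172.67552756] 51.072527812288236 6.925
(124, 374, 108, 10) [495.5, -198.6]
(280, 364, 174, 20) [672.0, -191.1]
(230, 185, 41, 53) [557.7, -34.9]
(233, 175, 35, 6) [556.8, -8.8]
(47, 132, 79, 76) [435.1, -6.6]
(102, 126, 54, 70) [457.0, 3.0]
(435, 0, 48, 35) [693.8, 106.4]
```

View pics/w2.png

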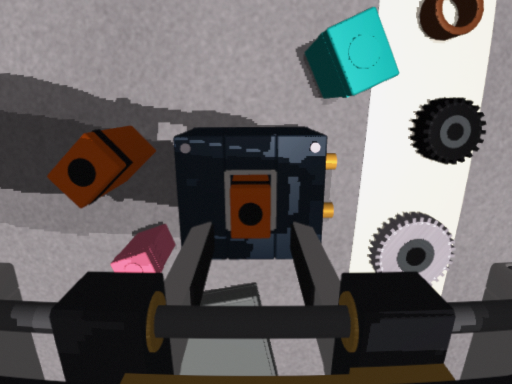

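The cartridge has sprung up: its top and band stand above the mouth at (250,210), between the open fingers. I'll lower the gripper and grip it.

Emit:
move_arm(
  dp=[
    [-1,1,-20],
    [0,0,-20],
    [0,0,-15],
    [0,0,-9],
    [0,0,0],
    [0,0,0],
    [0,0,0],
    [0,0,0],
    [0,0,0],
    [0,0,0],
  ],
  rotation=[
    [0,0,0],
    [0,0,0],
    [0,0,0],
    [0,0,0],
    [0,0,0],
    [0,0,0],
    [0,0,0],
    [0,0,0],
    [0,0,0],
    [0,0,0],
  ],
  hand=[1,1,1,1,1,0,0,0,0,0],
  newtons=25,
)

```text
clock: 8.18
eef_pos: [558.0, -35.7, 108.9]
eef_rot: [3.142, -0.0, 1.6]
wrist_force: [0.1, 0.5, 0.3]
finger_gap: 47.7
finger_force: 0.0
```

Emit:
move_arm(
  dp=[
    [0,0,0],
    [0,0,0],
    [0,0,0],
    [0,0,0],
    [0,0,0],
  ],
  rotation=[
    [0,0,0],
    [0,0,0],
    [0,0,0],
    [0,0,0],
    [0,0,0],
  ],
  hand=[0,0,0,0,0],
)

```text
clock: 8.8
eef_pos: [558.0, -35.7, 108.8]
eef_rot: [-3.142, 0.0, 1.6]
wrist_force: [0.1, -0.8, -0.0]
finger_gap: 29.6
finger_force: 25.0
```

Emit:
move_arm(
  dp=[
    [0,0,6],
    [0,0,12],
    [0,0,16],
    [0,0,18],
    [0,0,18],
    [0,0,15],
    [-5,-25,5],
    [-9,-50,0],
    [-9,-50,0],
    [-9,-50,0],
  ],
  rotation=[
    [0,0,0],
    [0,0,0],
    [0,0,0],
    [0,0,0],
    [0,0,0],
    [0,0,0],
    [0,0,0],
    [0,0,0],
    [0,0,0],
    [0,0,0],
  ],
  hand=[0,0,0,0,0,0,0,0,0,0],
)

```text
clock: 10.05
eef_pos: [525.6, -212.2, 199.6]
eef_rot: [3.141, 0.0, 1.6]
wrist_force: [0.2, 0.3, -1.7]
finger_gap: 29.8
finger_force: 25.0
```

Emit:
move_arm(
  dp=[
    [-9,-45,0],
    [-2,-14,0],
    [0,0,-25],
    [0,0,-35],
    [0,0,-35],
    [0,0,-20],
    [0,0,0],
  ],
  rotation=[
    [0,0,0],
    [0,0,0],
    [0,0,0],
    [0,0,0],
    [0,0,0],
    [0,0,0],
    [0,0,0],
  ],
  hand=[0,0,0,0,0,0,0],
)

```text
clock: 10.92
eef_pos: [514.8, -268.8, 83.0]
eef_rot: [-3.14, -0.001, 1.6]
wrist_force: [-0.2, -0.3, -1.9]
finger_gap: 29.6
finger_force: 25.0
```

Emit:
move_arm(
  dp=[
    [0,0,-9],
    [0,0,-7],
    [0,0,-1.5],
    [0,0,-1.5],
    [0,0,0],
  ],
  rotation=[
    [0,0,0],
    [0,0,0],
    [0,0,0],
    [0,0,0],
    [0,0,0],
  ],
  hand=[0,0,0,0,0],
)

```text
clock: 11.55
eef_pos: [515.0, -269.7, 65.0]
eef_rot: [3.141, 0.0, 1.6]
wrist_force: [0.6, -0.1, -1.8]
finger_gap: 29.8
finger_force: 25.0
```

Emit:
move_arm(
  dp=[
    [0,0,-1.5],
    [0,0,-1],
    [0,0,0],
  ],
  rotation=[
    [0,0,0],
    [0,0,0],
    [0,0,0],
  ],
  hand=[0,0,0],
)

```text
clock: 11.92
eef_pos: [515.0, -269.6, 62.3]
eef_rot: [-3.141, -0.0, 1.6]
wrist_force: [-0.8, 0.7, -2.0]
finger_gap: 29.7
finger_force: 25.0
```

Emit:
move_arm(
  dp=[
    [0,0,-1],
    [0,0,-1],
    [0,0,0],
  ],
  rotation=[
    [0,0,0],
    [0,0,0],
    [0,0,0],
  ],
  hand=[0,0,0],
)

```text
clock: 12.3
eef_pos: [515.0, -269.7, 60.3]
eef_rot: [-3.141, -0.0, 1.6]
wrist_force: [-0.3, -0.1, -2.0]
finger_gap: 30.0
finger_force: 25.0
```

Emit:
move_arm(
  dp=[
    [0,0,-1],
    [0,0,-1],
    [0,0,0],
  ],
  rotation=[
    [0,0,0],
    [0,0,0],
    [0,0,0],
  ],
  hand=[0,0,0],
)

```text
clock: 12.68
eef_pos: [515.1, -269.8, 59.5]
eef_rot: [3.141, 0.0, 1.6]
wrist_force: [-4.8, 2.0, 11.2]
finger_gap: 29.8
finger_force: 25.0
```

Emit:
move_arm(
  dp=[
    [0,0,0.8],
    [0,0,0],
    [0,0,0],
    [0,0,0],
    [0,0,15],
    [0,0,30],
    [0,0,45],
    [0,0,50],
  ],
  rotation=[
    [0,0,0],
    [0,0,0],
    [0,0,0],
    [0,0,0],
    [0,0,0],
    [0,0,0],
    [0,0,0],
    [0,0,0],
  ],
  hand=[1,1,1,1,1,1,1,1],
)

```text
clock: 13.68
eef_pos: [514.8, -269.5, 201.4]
eef_rot: [3.142, 0.0, 1.6]
wrist_force: [-0.4, 0.2, -0.2]
finger_gap: 94.3
finger_force: 0.0
```

Emit:
move_arm(
  dp=[
    [0,52,3],
    [0,52,0],
    [0,52,0],
    [0,52,0],
    [0,52,0],
    [0,52,0],
    [0,52,0],
    [0,52,0],
    [0,52,0],
    [-3,50,0],
  ],
  rotation=[
    [0,0,-0.01],
    [0,0,-0.01],
    [0,0,-0.01],
    [0,0,-0.01],
    [0,0,-0.01],
    [0,0,-0.01],
    [0,0,-0.01],
    [0,0,-0.01],
    [0,0,-0.01],
    [0,0,0],
  ],
  hand=[1,1,1,1,1,1,1,1,1,1],
)

```text
clock: 14.92
eef_pos: [511.8, 250.1, 203.4]
eef_rot: [3.14, -0.001, 1.51]
wrist_force: [-0.5, -0.6, 0.6]
finger_gap: 94.1
finger_force: 0.0
```

Emit:
move_arm(
  dp=[
    [0,0,0],
    [0,0,0],
    [0,0,0],
  ],
  rotation=[
    [0,0,0],
    [0,0,0],
    [0,0,0],
  ],
  hand=[1,1,1],
)

```text
clock: 15.3
eef_pos: [512.3, 247.2, 202.6]
eef_rot: [3.141, -0.0, 1.508]
wrist_force: [0.3, -0.1, 0.2]
finger_gap: 94.3
finger_force: 0.0
```

```bash
python3 - <<'E'
from h import *
c=snap("wrist","pics/w3.png"); t=snap("top"); s=manip.read_state(); print(s["eef_pos"],s["eef_rot"],s["finger_gap"],s["clock"])
hsv=cv2.cvtColor(c["image"],cv2.COLOR_RGB2HSV); m=cv2.inRange(hsv,(100,120,50),(128,255,255))
for q in cv2.findContours(m,cv2.RETR_EXTERNAL,cv2.CHAIN_APPROX_NONE)[0]:
    if cv2.contourArea(q)>150: print(cv2.boundingRect(q),cv2.minAreaRect(np.array([onz(c,p[0],78)[:2] for p in q],np.float32)))
im=np.hstack([cv2.resize(c["image"],(500,375)),cv2.resize(t["image"][170:260,320:390],(292,375))])
cv2.imwrite("pics/w3.png",im[:,:,::-1])
E
```

```text
[512.27269608 247.38482812 202.47605309] [ 3.14127459e+00 -1.39862509e-04  1.50840555e+00] 94.03285922002033 15.4
(235, 158, 31, 41) ((511.0383605957031, 255.8506622314453), (40.71855163574219, 29.942522048950195), 86.43143463134766)
```

View pics/w3.png

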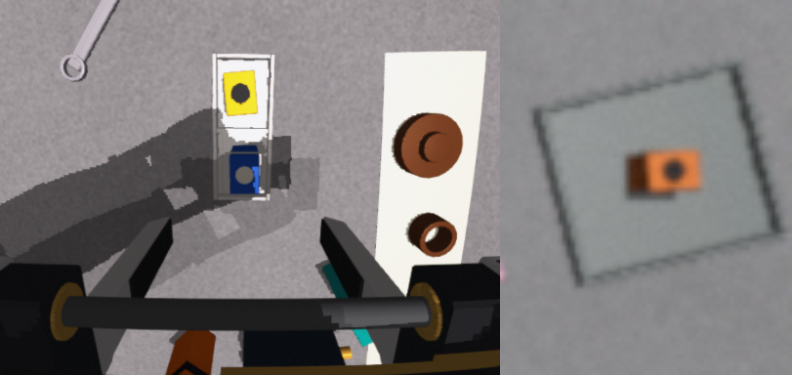

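The orange cartridge stands in the middle of the tray. The blue top is at (244,175) in the wrist view, aligned with the tool, and the yellow cartridge is beyond it at (240,93). Going down to grip the blue one.

Emit:
move_arm(
  dp=[
    [-1,9,-10],
    [0,0,-35],
    [0,0,-40],
    [0,0,-35],
    [0,0,-22],
    [0,0,0],
    [0,0,0],
    [0,0,0],
    [0,0,0],
    [0,0,0],
  ],
  rotation=[
    [0,0,0],
    [0,0,0],
    [0,0,0],
    [0,0,0],
    [0,0,0],
    [0,0,0],
    [0,0,0],
    [0,0,0],
    [0,0,0],
    [0,0,0],
  ],
  hand=[1,1,1,1,0.6,0.5,0,0,0,0],
  newtons=25,
)

```text
clock: 16.65
eef_pos: [511.1, 257.4, 60.5]
eef_rot: [3.141, -0.0, 1.51]
wrist_force: [-1.3, -0.0, 0.2]
finger_gap: 37.6
finger_force: 0.0
```

Emit:
move_arm(
  dp=[
    [0,0,0],
    [0,0,0],
    [0,0,0],
    [0,0,0],
  ],
  rotation=[
    [0,0,0],
    [0,0,0],
    [0,0,0],
    [0,0,0],
  ],
  hand=[0,0,0,0],
)

```text
clock: 17.15
eef_pos: [511.1, 257.4, 60.3]
eef_rot: [3.141, -0.0, 1.51]
wrist_force: [-0.3, -0.3, 3.3]
finger_gap: 30.1
finger_force: 25.0
```

Emit:
move_arm(
  dp=[
    [0,0,10],
    [0,0,30],
    [0,0,40],
    [0,0,40],
    [5,-30,20],
    [9,-55,0],
    [9,-55,0],
    [9,-55,0],
    [9,-55,0],
    [7,-43,0],
  ],
  rotation=[
    [0,0,0],
    [0,0,0],
    [0,0,0],
    [0,0,0],
    [0,0,0.015],
    [0,0,0.015],
    [0,0,0.015],
    [0,0,0.015],
    [0,0,0.015],
    [0,0,0.015],
  ],
  hand=[0,0,0,0,0,0,0,0,0,0],
)

```text
clock: 18.4
eef_pos: [558.9, -37.8, 200.6]
eef_rot: [3.142, 0.0, 1.599]
wrist_force: [0.5, -0.1, -1.6]
finger_gap: 29.8
finger_force: 25.0
```

Emit:
move_arm(
  dp=[
    [0,0,0],
    [0,0,0],
    [0,0,0],
  ],
  rotation=[
    [0,0,0],
    [0,0,0],
    [0,0,0],
  ],
  hand=[0,0,0],
)

```text
clock: 18.77
eef_pos: [558.9, -34.6, 200.3]
eef_rot: [3.141, -0.0, 1.601]
wrist_force: [0.2, -0.3, -1.5]
finger_gap: 30.2
finger_force: 25.0
```

```bash
python3 - <<'E'
from h import *
c=snap("wrist","pics/w4.png"); s=manip.read_state(); print(s["eef_pos"],s["eef_rot"],s["finger_gap"],s["clock"])
hsv=cv2.cvtColor(c["image"],cv2.COLOR_RGB2HSV); m=cv2.inRange(hsv,(105,150,50),(128,255,255))
zt=s["eef_pos"][2]+23
for q in cv2.findContours(m,cv2.RETR_EXTERNAL,cv2.CHAIN_APPROX_NONE)[0]:
    if cv2.contourArea(q)>200: print(cv2.boundingRect(q),cv2.minAreaRect(np.array([onz(c,p[0],zt)[:2] for p in q],np.float32)))
for d in [(-17,22),(17,22),(17,-22),(-17,-22)]: print(np.round(proj(c,np.array([559+d[0],-36.3+d[1],100])),1))
E
```

```text
[558.94208149 -34.6487116  200.2734805 ] [ 3.14156267e+00 -6.25045999e-05  1.60114210e+00] 29.804537147052834 18.825
(225, 215, 55, 71) ((558.8032836914062, -33.183475494384766), (29.527908325195312, 42.16145706176758), 1.7031877040863037)
(228, 186, 48, 22) ((557.8084716796875, -2.006363868713379), (24.637969970703125, 11.357775688171387), 1.7464700937271118)
[233.9 171.1]
[271.3 172.2]
[269.1 217.8]
[233.2 216.8]
```

View pics/w4.png

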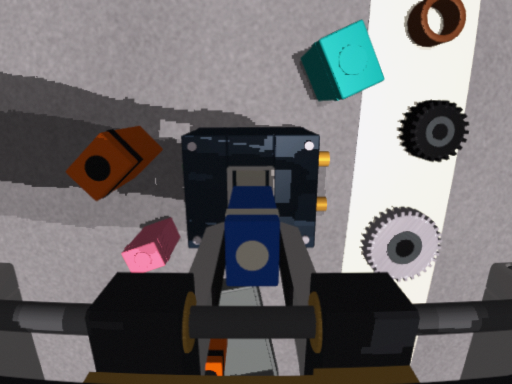

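In the wrist view the blue cartridge is in the grip with its top at (252,255). The bright mouth runs from about (228,167) to (274,…), nearly under it. A correction of about (-1,-2) mm is needed, then insertion.

Emit:
move_arm(
  dp=[
    [-1,-2,-10],
    [0,0,-20],
    [0,0,-8],
    [0,0,-3],
    [0,0,-3],
    [0,0,-3],
    [0,0,-3],
  ],
  rotation=[
    [0,0,0],
    [0,0,0],
    [0,0,0],
    [0,0,0],
    [0,0,0],
    [0,0,0],
    [0,0,0],
  ],
  hand=[0,0,0,0,0,0,0],
)

```text
clock: 19.7
eef_pos: [558.5, -37.4, 151.1]
eef_rot: [3.14, -0.0, 1.6]
wrist_force: [-4.9, 6.5, 21.9]
finger_gap: 29.8
finger_force: 25.0
```

Emit:
move_arm(
  dp=[
    [0,0,-2],
    [0,0,-2],
    [0,0,-2],
    [0,0,0],
  ],
  rotation=[
    [0,0,0],
    [0,0,0],
    [0,0,0],
    [0,0,0],
  ],
  hand=[0,0,0,0],
)

```text
clock: 20.2
eef_pos: [558.0, -37.4, 143.8]
eef_rot: [-3.141, -0.001, 1.6]
wrist_force: [-1.0, 3.3, -0.6]
finger_gap: 30.1
finger_force: 25.0
```

Emit:
move_arm(
  dp=[
    [0,1.2,0],
    [0,0,-4],
    [0,0,-5],
    [0,0,-5],
    [0,0,-5],
    [0,0,0],
  ],
  rotation=[
    [0,0,0],
    [0,0,0],
    [0,0,0],
    [0,0,0],
    [0,0,0],
    [0,0,0],
  ],
  hand=[0,0,0,0,0,0],
)

```text
clock: 20.95
eef_pos: [557.8, -36.5, 124.7]
eef_rot: [-3.141, -0.0, 1.6]
wrist_force: [-0.2, -0.1, -1.8]
finger_gap: 29.8
finger_force: 25.0
```

Free fit. I'll lower it the rest of the way to the cradle.

Emit:
move_arm(
  dp=[
    [0,0,-4],
    [0,0,-4],
    [0,0,-2.5],
    [0,0,-2],
    [0,0,-2],
    [0,0,0],
  ],
  rotation=[
    [0,0,0],
    [0,0,0],
    [0,0,0],
    [0,0,0],
    [0,0,0],
    [0,0,0],
  ],
  hand=[0,0,0,0,0,0],
)

```text
clock: 21.7
eef_pos: [558.0, -36.5, 110.5]
eef_rot: [-3.141, -0.0, 1.6]
wrist_force: [-0.2, 0.5, -1.9]
finger_gap: 29.6
finger_force: 25.0
```

Emit:
move_arm(
  dp=[
    [0,0,-1.5],
    [0,0,-1],
    [0,0,0],
    [0,0,0],
    [0,0,0],
    [0,0,0],
    [0,0,10],
    [0,0,25],
    [0,0,15],
    [0,0,0],
  ],
  rotation=[
    [0,0,0],
    [0,0,0],
    [0,0,0],
    [0,0,0],
    [0,0,0],
    [0,0,0],
    [0,0,0],
    [0,0,0],
    [0,0,0],
    [0,0,0],
  ],
  hand=[0,0,0,1,1,1,1,1,1,0],
)

```text
clock: 22.95
eef_pos: [558.5, -36.5, 159.3]
eef_rot: [3.139, 0.0, 1.6]
wrist_force: [0.5, 0.6, -0.5]
finger_gap: 82.6
finger_force: 0.0
```

Emit:
move_arm(
  dp=[
    [0,0,0],
    [0,0,0],
    [0,0,0],
    [0,0,0],
    [0,0,0],
    [0,0,0],
    [0,0,0],
    [0,0,0],
    [0,0,0],
  ],
  rotation=[
    [0,0,0],
    [0,0,0],
    [0,0,0],
    [0,0,0],
    [0,0,0],
    [0,0,0],
    [0,0,0],
    [0,0,0],
    [0,0,0],
  ],
  hand=[0,0,0,0,0,0,0,0,0],
)

```text
clock: 24.08
eef_pos: [558.0, -36.5, 158.1]
eef_rot: [-3.142, -0.0, 1.6]
wrist_force: [0.2, -1.0, 0.1]
finger_gap: 0.5
finger_force: 0.0
```

```bash
python3 - <<'E'
from h import *
c=snap("wrist","pics/w5.png"); s=manip.read_state(); print(s["eef_pos"],s["wrist_force"],s["finger_gap"],s["clock"])
E
```

```text
[558.00557958 -36.4865494  158.1436346 ] [-0.23459251 -0.30645435 -0.29848617] 0.352270238474785 24.125
```

View pics/w5.png

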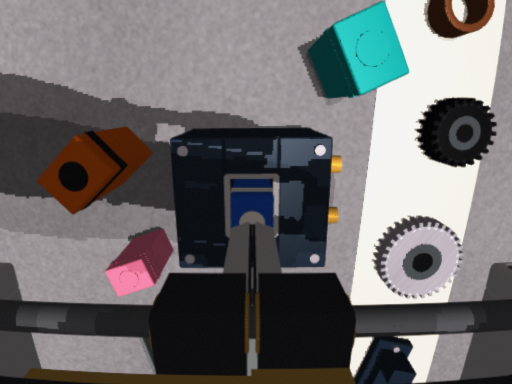

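The blue cartridge stands upright in the bay, top around (252,205), under the shut fingers. Pressing down.

Emit:
move_arm(
  dp=[
    [0,0,-12],
    [0,0,-10],
    [0,0,-2],
    [0,0,-1.5],
    [0,0,-1.5],
    [0,0,-1.5],
    [0,0,-1.5],
    [0,0,-1.5],
    [0,0,-1.5],
    [0,0,-1.5],
  ],
  rotation=[
    [0,0,0],
    [0,0,0],
    [0,0,0],
    [0,0,0],
    [0,0,0],
    [0,0,0],
    [0,0,0],
    [0,0,0],
    [0,0,0],
    [0,0,0],
  ],
  hand=[0,0,0,0,0,0,0,0,0,0],
)

```text
clock: 25.38
eef_pos: [558.1, -36.5, 123.6]
eef_rot: [3.141, 0.0, 1.6]
wrist_force: [-0.2, -1.2, 4.8]
finger_gap: 0.4
finger_force: 2.4
```

Emit:
move_arm(
  dp=[
    [0,0,-1.5],
    [0,0,-1.5],
    [0,0,-1.5],
    [0,0,-1.5],
    [0,0,-1.5],
    [0,0,-1.5],
    [0,0,-1.5],
  ],
  rotation=[
    [0,0,0],
    [0,0,0],
    [0,0,0],
    [0,0,0],
    [0,0,0],
    [0,0,0],
    [0,0,0],
  ],
  hand=[0,0,0,0,0,0,0],
)

```text
clock: 26.25
eef_pos: [558.2, -36.5, 113.3]
eef_rot: [3.141, 0.0, 1.6]
wrist_force: [-0.8, 0.6, 7.1]
finger_gap: 0.5
finger_force: 3.2
```

Emit:
move_arm(
  dp=[
    [0,0,-1.5],
    [0,0,-1.5],
    [0,0,-1.5],
    [0,0,-1.2],
    [0,0,-1],
    [0,0,0],
  ],
  rotation=[
    [0,0,0],
    [0,0,0],
    [0,0,0],
    [0,0,0],
    [0,0,0],
    [0,0,0],
  ],
  hand=[0,0,0,0,0,0],
)

```text
clock: 27.0
eef_pos: [558.1, -36.5, 106.5]
eef_rot: [3.141, 0.0, 1.6]
wrist_force: [-0.6, 0.5, 6.3]
finger_gap: 0.5
finger_force: 3.1
```

Emit:
move_arm(
  dp=[
    [0,0,-1],
    [0,0,-1],
    [0,0,0],
  ],
  rotation=[
    [0,0,0],
    [0,0,0],
    [0,0,0],
  ],
  hand=[0,0,0],
)

```text
clock: 27.38
eef_pos: [558.2, -36.5, 104.7]
eef_rot: [3.141, 0.0, 1.6]
wrist_force: [-1.6, 0.4, 7.4]
finger_gap: 0.1
finger_force: 3.7
```

Emit:
move_arm(
  dp=[
    [0,0,-0.6],
    [0,0,0],
  ],
  rotation=[
    [0,0,0],
    [0,0,0],
  ],
  hand=[0,0],
)

```text
clock: 27.62
eef_pos: [558.4, -36.6, 104.5]
eef_rot: [3.14, 0.0, 1.6]
wrist_force: [-1.7, 0.8, 10.0]
finger_gap: 0.6
finger_force: 5.4
```

Emit:
move_arm(
  dp=[
    [0,0,-0.8],
    [0,0,0],
  ],
  rotation=[
    [0,0,0],
    [0,0,0],
  ],
  hand=[0,0],
)

```text
clock: 27.88
eef_pos: [558.8, -36.6, 104.5]
eef_rot: [3.139, 0.0, 1.6]
wrist_force: [-1.8, 1.0, 16.7]
finger_gap: 0.1
finger_force: 8.3
```

At the stop with 16.7 N. Letting go, then I'll look.

Emit:
move_arm(
  dp=[
    [0,0,15],
    [0,0,30],
    [0,0,40],
    [0,0,40],
    [0,0,0],
    [0,0,0],
    [0,0,0],
    [0,0,0],
  ],
  rotation=[
    [0,0,0],
    [0,0,0],
    [0,0,0],
    [0,0,0],
    [0,0,0],
    [0,0,0],
    [0,0,0],
    [0,0,0],
  ],
  hand=[0,0,0,0,0,0,0,0],
)

```text
clock: 28.88
eef_pos: [557.8, -36.5, 227.2]
eef_rot: [-3.14, -0.0, 1.6]
wrist_force: [-0.8, 0.3, -0.6]
finger_gap: 0.1
finger_force: 0.0
```

```bash
python3 - <<'E'
from h import *
c=snap("wrist"); t=snap("scene"); s=manip.read_state(); print(s["eef_pos"],s["wrist_force"],s["clock"])
im=np.hstack([cv2.resize(c["image"][100:280,150:350],(440,396)),cv2.resize(t["image"][180:350,120:270],(350,396))])
cv2.imwrite("pics/w6.png",im[:,:,::-1])
E
```

```text
[557.89945415 -36.4978026  227.57864348] [ 0.06221911  0.55553723 -0.48309802] 28.975
```

View pics/w6.png

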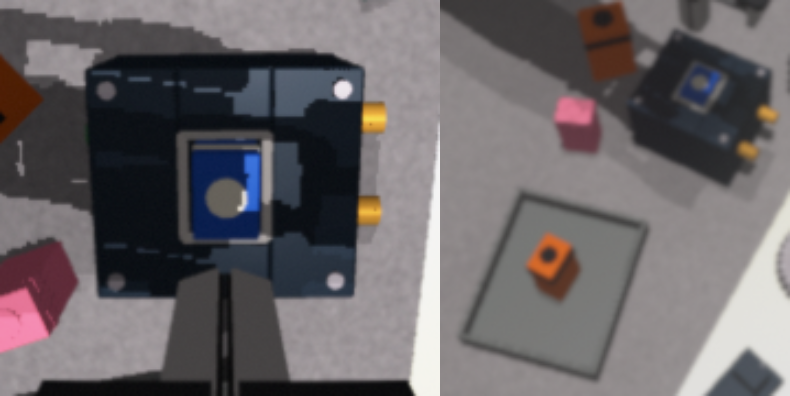

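The blue cartridge is held low in the bay, its top (226,195) just above the mouth. The orange one stands inside the tray at (552,262). The robot is clear, so I'm handing in.

```bash
python3 -c "
from cell import manip
print(manip.sign_off())"
```

```text
the job is handed in; nothing more can be done
None
```

I handed the job in at about 29 s: the orange cartridge stands in the return tray and the blue one is held down by the catch in the bay. Both presses to the stop stayed under 17 N; one brief touch on the bevel while inserting the blue cartridge read about 22 N at the wrist, over your 20 N guide but under the 45 N rim limit. The hand-in returned no verdict.

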